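# Lock the lens jig's collar with its index pin

### The job

Lock the loose collar of the lens jig: take the thick index pin from the pin rest, stand it in the collar's hole, and swing the collar by its post, counter-clockwise as seen from above, until the pin finds the hidden socket below and stops the collar. Then press the pin fully home, its head down on the collar, and let go. Turn and press gently, with no more than about 25 N, and leave everything else where it is.

Things in the scene. Friction and masses are not known exactly. Their poses are not given: they have to be found in the camera images.
- jig: Lens jig, screwed down: grey base plate 150 x 150 x 10 mm; fixed black lens barrel in its middle (53 mm wide, top 58 mm above the bench); round aluminium collar about it. Origin: centre of the underside, on the collar's vertical axis; z up. Hidden under the collar: a fixed steel ring, top face 33 mm above the bench, with one chamfered 16 mm socket 48 mm from the axis, its angle unknown.
- collar (a joint): Angle of the collar, rad, growing counter-clockwise seen from above; range 0 (end stop) to 1.75 (end stop). Starts at 0 to 0.25; the socket is met somewhere from 0.6 to 1.35. Collar: flat ring 130 mm across, 16.5 mm thick, top 50 mm above the bench; about 1.5 N at the post turns it; it stays where it is left. Left pushed hard against the caught pin it pinches the pin; easing it back some 3 mm at the post frees it.
- collar_hole (a point): Centre of the collar's one through hole, level with its top face. 15 mm wide, 1.5 mm chamfer, 48 mm from the axis. A pin in it stands on the hidden ring, 17 mm deep and a little loose, and is carried along by the collar. Over the socket it drops about 5 mm by itself, onto a stiff friction plug in the socket, and stops the collar dead.
- collar_post (a point): Centre of the top of the collar's turning post: upright, steel, 14 mm across, top 79.5 mm above the bench (29.5 mm above the collar; its foot is 20 mm wide and 2 mm high), 48 mm from the axis, opposite the hole. Turns with the collar.
- index_pin: Thick index pin, 60 g: steel shank 12 x 36 mm, chamfered tip; knurled head 24 mm across, 22 mm high. Origin: centre of the tip; z towards the head. Starts upright in the rest, tip 9.5 mm above the bench. Tip height above the bench: 33 mm standing on the hidden ring, 28 caught in the socket, 14 home (head on the collar, head top 72). From the catch some 6 to 10 N push the plug down 14 mm; no spring-back.
- pin_rest: The pin rest, fixed: a grey block 52 x 115 x 44 mm with two holes on its top along its length (its y axis): the thick pin's at -30 mm y, a slim pin's at +30 mm y (8 mm shank, 16 mm head, fixed, not for this job). Origin: centre of the underside.
- lens_3: Black lens barrel, 53 mm wide, 34 mm high, bystander. Origin: centre of the underside.
- screwdriver: Small screwdriver lying on the bench, 150 mm long, bystander.
- loupe: Black eye loupe, 36 mm wide and high, bystander.
- date_stamp: Stamp with a turned wooden handle, 62 mm high, bystander.
- pen_blue: Pen lying on the bench, 142 mm long, bystander.
Things that resemble listed ones, but are neither listed nor needed, are in the scene too. There is more than one size of the index_pin; the one meant has the size given above.

How it is judged:
On the way, in this order (a step that is already met when the one before it is completed fails the run):
1. the index pin stands in the collar's hole, on the hidden ring, not yet in the socket (horizontal distance between index_pin and collar_hole below 0.005 m and z of index_pin in the frame of jig between 0.0305 and 0.042 m), for 0.2 s.
2. with the pin in its hole, the collar has been turned until the pin has dropped into the hidden socket (horizontal distance between index_pin and collar_hole below 0.005 m and z of index_pin in the frame of jig below 0.03 m), for 0.1 s.
At the end, for the whole second after the job is handed in: The index pin stands upright (within 0.12 rad) and still in the collar's hole (tip within 5 mm of the hole's axis), pressed home through the collar into the hidden socket: its tip is less than 16.5 mm above the bench, so that its head is down on the collar to 2.5 mm (horizontal distance between index_pin and collar_hole below 0.005 m and z of index_pin in the frame of jig below 0.0165 m and angle between index_pin's own z axis and vertical below 0.12 rad and linear speed of index_pin below 0.02 m/s); the robot touches nothing.
It fails at once if the pin and the jig press on each other with more than 35 N (contact force between index_pin and jig above 35 N).
It fails at once if a bystander is moved by more than 30 mm (distance of any of lens_3, screwdriver, loupe, date_stamp, pen_blue from where it was at the start of the episode above 0.03 m).
It also fails if it takes over 67 s, if anything falls off the work surface, if the arm or the gripper's body presses on something with over 40 N, if the wrist force passes 120 N, or if a joint passes its speed limit or range.

### The arm

A 6-joint arm with a two-finger parallel gripper is mounted at the origin on a cart in front of the work surface, level with it; the furniture and walls round the work are solid. World frame = base frame: x ahead of the robot, y to its left, z up, the work surface at z = 0. Lengths are in m, angles in rad, forces in N, time in s.
With the tool pointing down it reaches from about 0.35 to 0.975 m from the base axis. Payload 4.9 kg.
Tool frame: the origin (TCP) lies midway between the tips of the shut fingers; the grasp point (between the pads) lies 19 mm behind it; z points along the fingers, y is the line along which they close (so a half turn about z gives the same grasp; the last joint's range is limited). The gripper opens to 85 mm and grips with 20 to 120 N. Pads are 22 mm wide; open, the fingers measure 114 mm over their backs; the gripper's body (76 mm by 85 mm) begins 54 mm behind the grasp point. The pads swing forward as they close: fully open they stand 13 mm farther back than shut.
Start: joints at [1, 0.053, 1.613, -0, 1.476, -0.119], TCP at [0.273, 0.562, 0.231] pointing down, gripper open.
Joint ranges: [-3.01, 3.01], [-1.01, 2.22], [0.06, 2.58], [-1.02, 4.17], [0.09, 2.62], [-3.14, 3.14]. Speed limits (rad/s): [2.57, 2.57, 3.14, 3.14, 3.14, 3.14].

### API

Orientations are given as a rotation vector (axis times angle).
In Python, from workcell import env, vision, job_done gives the robot as it stands. The module is installed in compiled form; this text tells all that it offers.
- The arm moves only by the tool send_rows, never from a script. Its argument "targets" is a list of rows, each an object of numbers: "ax", "ay", "az": the turn, a rotation vector about the tool's x, y, z in rad; "tx", "ty", "tz": the shift along the tool's x, y, z in cm; "hand": the finger opening in cm, from 0 to 8.54. In form: [{"ax": .., "ay": .., "az": .., "tx": .., "ty": .., "tz": .., "hand": ..}, ...]. A call has exactly 8 rows; each row shifts and turns the commanded pose from where the row before left it, along the tool's axes as they then stand; what a row does not reach is not made up. A row lasts 1/8 s, in which the tool goes at most 62.5 mm and 10.7 degrees, less where a joint would pass 70% of its speed; a pose out of reach is approached as far as the arm can. A call with a gripper value outside its range is refused whole. The fingers move at their own pace and stop on an object; "newtons" is the grip in N (left out, the last holds). Time passes only in rows, so rows that do not move let the fingers close, or fill a call up. It gives the time, the measured TCP pose, the force, the opening and the grip force at its end, in the units of the state.
- env.get_state(): the state, without advancing time (a new reading comes with each control period).
- vision.capture(name): name is "side" or "top"; returns the picture (384x512x3 uint8, red, green, blue); there is no depth.
- vision.camera_info(name): a dict with "fx", "fy", "cx", "cy" (pixels), "camera_from_world" (4x4, takes a point from world to camera coordinates). Camera axes: x right, y up, looking along -z (the intrinsics and any distortion apply to the point x, -y, -z); pixel columns grow to the right and rows downward; lengths in m; the calibration is good to about 2 mm. A picture is of the moment at which its call begins. camera_info takes no time and is no camera call.
- job_done(): hands the job in; it is judged then, once.
The state is a dict: "time_s": time; "joint_positions": joint angles; "qvel": joint speeds; "joint_efforts": joint torques, N m; "tool_pos": TCP position; "tcp_rot": TCP orientation; "wrist_force": force on the tool from outside, world axes, zero at the start; "wrist_torque": the same for the moment, N m; "opening": finger opening in m; "gripper_force": force on a finger pad.
Only numpy, scipy, OpenCV 4.12 (cv2) and the standard library are available. Lean on these libraries where they do the work, as an engineer would, in place of code of your own. Each camera call takes 0.05 s, during which the arm holds its last target. There are 200 camera calls.

## Working session

There is one attempt and no reset: what is moved stays moved. The work goes in short steps, Python scripts to look and compute and a tool call to move; the robot and the scene stay as the last step left them, time stands still between calls to the robot, and variables do not carry over. Pictures are saved under pics/ and viewed, at most 10 in all, crops included, and the job is handed in when it is done.

Besides the shell and the picture viewer there is one more tool, called after "Emit:" as name([rows], argument=value, ...), one row to a line, values as JSON. send_rows: Moves the arm, as the interface text tells. Its arguments: {"type":"object","properties":{"targets":{"type":"array"},"newtons":{"type":"number"}},"required":["targets"]}

```bash
mkdir -p pics; python3 - <<'E'
from workcell import env, vision
import cv2,numpy as np
s=env.get_state();print({k:np.round(v,3).tolist() for k,v in s.items()})
for n in("top","side"):
    cv2.imwrite(f"pics/{n}0.png",cv2.resize(vision.capture(n)[...,::-1],(800,600),interpolation=cv2.INTER_CUBIC))
    c=vision.camera_info(n);print(n,{k:np.round(v,4).tolist() if not isinstance(v,str) else v for k,v in c.items()})
E
```

```text
{'time_s': 0.0, 'joint_positions': [1.0, 0.053, 1.614, 0.0, 1.476, -0.119], 'qvel': [-0.0, -0.0, 0.0, -0.001, 0.001, 0.001], 'joint_efforts': [0.002, -39.368, -37.018, 0.0, 0.007, 0.0], 'tool_pos': [0.273, 0.562, 0.23], 'tcp_rot': [-0.703, -3.061, 0.003], 'wrist_force': [-1.034, 0.58, -0.288], 'wrist_torque': [0.015, 0.079, 0.012], 'gripper_force': 0.0, 'opening': 0.086}
top {'fx': 441.3247, 'fy': 441.3247, 'cx': 259.8313, 'cy': 195.3789, 'camera_from_world': [[-0.03, -0.9995, -0.0022, -0.0502], [0.9868, -0.03, 0.1589, -0.5288], [-0.1589, 0.0026, 0.9873, -1.1566], [0.0, 0.0, 0.0, 1.0]]}
side {'fx': 402.7185, 'fy': 402.7185, 'cx': 256.0614, 'cy': 195.5978, 'camera_from_world': [[0.9542, -0.2982, -0.0221, -0.5072], [0.2066, 0.604, 0.7698, -0.1362], [-0.2162, -0.7391, 0.6379, -0.8485], [0.0, 0.0, 0.0, 1.0]]}
```

View pics/top0.png

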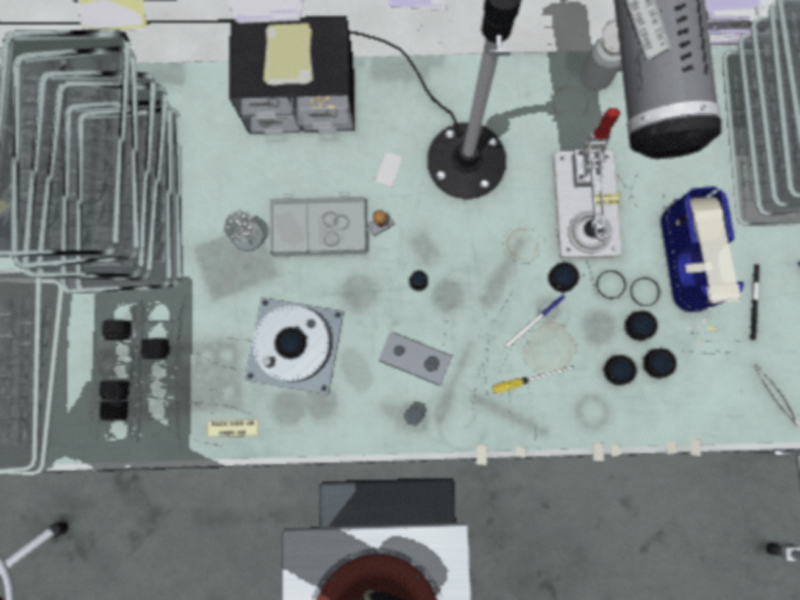

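View pics/side0.png

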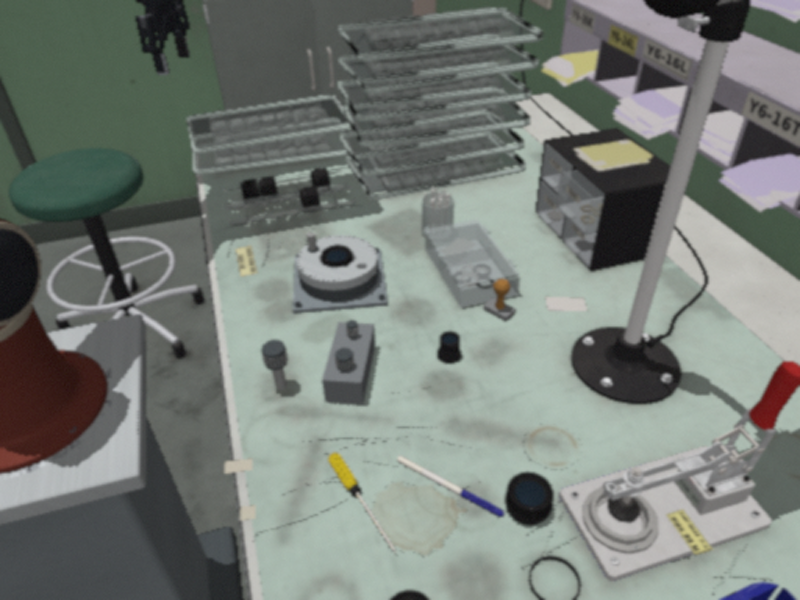

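Top view: the jig is at (294,343) px, with its post near (268,362) and its hole near (312,323). The pin rest is at (415,358).

Things that could be taken for the thick pin:
- Rest pin, top (432,364) / side (345,357). It looks the larger of the two.
- Rest pin, top (399,350) / side (353,328). It looks slimmer.
- Loose pin on the bench, top (415,412) / side (275,360). It isn't in the rest, so I exclude it.
- The collar post, side (312,243).

I'll check the choice in a close crop.

```bash
cat > h.py <<'E'
import numpy as np,cv2
from workcell import env,vision
def ray(n,uv):
    c=vision.camera_info(n);M=np.array(c["camera_from_world"]);R,t=M[:3,:3],M[:3,3]
    d=np.array([(uv[0]-c["cx"])/c["fx"],-(uv[1]-c["cy"])/c["fy"],-1.])
    return -R.T@t,R.T@d
def at(n,uv,z):
    o,d=ray(n,uv);return o+d*(z-o[2])/d[2]
def proj(n,p):
    c=vision.camera_info(n);M=np.array(c["camera_from_world"]);q=M[:3,:3]@p+M[:3,3]
    return np.array([c["cx"]+c["fx"]*q[0]/-q[2],c["cy"]-c["fy"]*q[1]/-q[2]])
def crop(n,x,y,w,h,k):
    return cv2.resize(vision.capture(n)[y:y+h,x:x+w,::-1],None,fx=k,fy=k,interpolation=cv2.INTER_CUBIC)
E
python3 - <<'E'
from h import *
a=crop("top",150,180,150,100,5.3333)[:300*2-67]
b=crop("side",170,140,100,70,5)
cv2.imwrite("pics/topc.png",a);cv2.imwrite("pics/sidec.png",crop("side",160,140,100,120,5)[:600])
print(a.shape)
E
```

```text
(533, 800, 3)
```

View pics/topc.png

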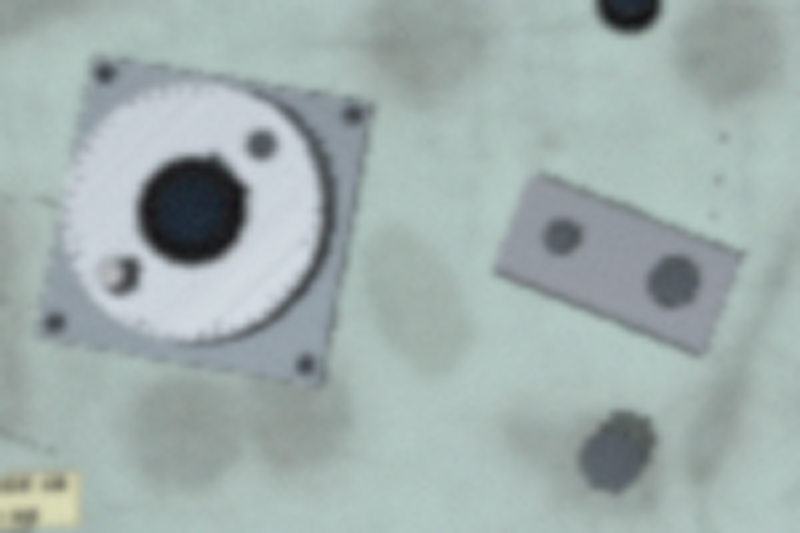

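View pics/sidec.png

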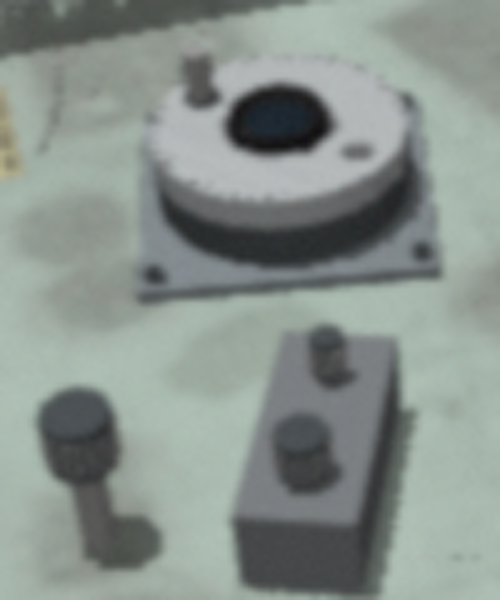

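Close crops: the thick pin's head is at top-crop (673,282) and side-crop (302,435), clearly the larger of the two in the rest. The slim pin is at (562,236). The hole is at (261,145), the barrel centre at (192,210) and the post at (120,273).

```bash
python3 - <<'E'
from h import *
T=lambda u,v:((u+.5)/5.3333-.5+150,(v+.5)/5.3333-.5+180)
S=lambda u,v:((u+.5)/5-.5+160,(v+.5)/5-.5+140)
def tri(a,b):
    A=[];B=[]
    for n,uv in(("top",a),("side",b)):
        o,d=ray(n,uv);d/=np.linalg.norm(d);P=np.eye(3)-np.outer(d,d);A.append(P);B.append(P@o)
    return np.linalg.lstsq(np.vstack(A),np.hstack(B),rcond=None)[0]
for nm,a,b,z in[("pinhead",(673,282),(302,435),.0675),("slim",(562,236),(326,336),None),("hole",(261,145),(358,151),.05),("barrel",(192,210),(280,119),.058),("collar",(196,211),(282,128),.05),("post",(115,273),(197,58),.0795)]:
    t=tri(T(*a),S(*b));z=z or .06
    print(nm,"tri",np.round(t,4),"top",np.round(at("top",T(*a),z),4)[:2],"side",np.round(at("side",S(*b),z),4)[:2])
c=[at("top",T(*p),.044)[:2] for p in((541,172),(746,252),(703,357),(496,270))]
print("rest",np.round(c,4).tolist(),np.round(np.mean(c,0),4),[np.round(np.linalg.norm(c[i]-c[i-1]),4) for i in range(4)])
d=c[0]-c[1]; print("rest long ang",np.degrees(np.arctan2(d[1],d[0])))
c=[at("top",T(*p),.01)[:2] for p in((95,55),(374,103),(322,385),(38,338))]
print("jig",np.round(c,4).tolist(),np.round(np.mean(c,0),4),[np.round(np.linalg.norm(c[i]-c[i-1]),4) for i in range(4)])
from scipy.spatial.transform import Rotation as R
print(np.round(R.from_rotvec(env.get_state()["tcp_rot"]).as_matrix(),3))
E
```

```text
pinhead tri [ 0.4233 -0.1051  0.0636] top [ 0.4232 -0.105 ] side [ 0.4224 -0.1091]
slim tri [ 0.4472 -0.051   0.0657] top [ 0.4482 -0.051 ] side [ 0.4479 -0.0445]
hole tri [0.4996 0.0999 0.0478] top [0.4997 0.0995] side [0.4985 0.0968]
barrel tri [0.4677 0.1341 0.0516] top [0.467 0.133] side [0.4662 0.1251]
collar tri [0.4678 0.1329 0.0468] top [0.4673 0.1324] side [0.4673 0.1284]
post tri [0.4349 0.1681 0.0744] top [0.4349 0.1671] side [0.4335 0.1602]
rest [[0.4825, -0.0411], [0.4389, -0.143], [0.3871, -0.1194], [0.4336, -0.0172]] [ 0.4355 -0.0802] [np.float64(0.0544), np.float64(0.1109), np.float64(0.0569), np.float64(0.1124)]
rest long ang 66.84175203982933
jig [[0.5555, 0.1917], [0.5256, 0.0458], [0.3802, 0.0747], [0.4086, 0.2206]] [0.4675 0.1332] [np.float64(0.1498), np.float64(0.1489), np.float64(0.1483), np.float64(0.1486)]
[[-0.9    0.437 -0.001]
 [ 0.437  0.9   -0.001]
 [ 0.    -0.001 -1.   ]]
```

Checks hold: the jig plate measures 149 mm, the two pins in the rest are 60 mm apart, the hole and post lie opposite each other, and the radius is about 47 mm. Now moving above the thick pin.

Emit:
send_rows([
  {"tx":-2.8,"ty":-3.5,"hand":4.5},
  {"tx":-2.8,"ty":-3.5,"hand":4.5},
  {"tx":-2.8,"ty":-3.5,"hand":4.5},
  {"tx":-2.8,"ty":-3.5,"hand":4.5},
  {"tx":-2.8,"ty":-3.5,"hand":4.5},
  {"tx":-2.8,"ty":-3.5,"hand":4.5},
  {"tx":-2.8,"ty":-3.5,"hand":4.5},
  {"tx":-2.8,"ty":-3.5,"hand":4.5},
])

```text
invalid input
```

Emit:
send_rows([
  {"tx":-2.8,"ty":-3.5,"hand":4.5},
  {"tx":-2.8,"ty":-3.5,"hand":4.5},
  {"tx":-2.8,"ty":-3.5,"hand":4.5},
  {"tx":-2.8,"ty":-3.5,"hand":4.5},
  {"tx":-2.8,"ty":-3.5,"hand":4.5},
  {"tx":-2.8,"ty":-3.5,"tz":2,"hand":4.5},
  {"tx":-2.8,"ty":-3.5,"tz":3,"hand":4.5},
  {"tx":0,"ty":-0.7,"tz":3,"hand":4.5},
])

```text
invalid input
```

```bash
cat >> h.py <<'E'
from scipy.spatial.transform import Rotation as Rot
def go(x,y,z):
    s=env.get_state();R=Rot.from_rotvec(s["tcp_rot"]).as_matrix()
    p=np.array(s["tool_pos"]);print("t",round(s["time_s"],2),"pos",np.round(p,4),"open",round(s["opening"],4),"F",np.round(s["wrist_force"],1),"yaw x",round(np.degrees(np.arctan2(R[1,0],R[0,0])),1),"zaxis",np.round(R[:,2],3),"j",np.round(s["joint_positions"],2))
    print("tool shift cm",np.round(100*R.T@(np.array([x,y,z])-p),2))
E
python3 -c "
from h import *
go(.4233,-.1055,.048)"
```

```text
t 0.25 pos [0.2727 0.562  0.2307] open 0.0854 F [-0.1  0.1  0. ] yaw x 154.1 zaxis [-0.001 -0.001 -1.   ] j [ 1.    0.05  1.61 -0.    1.48 -0.12]
tool shift cm [-42.69 -53.47  18.32]
```

Every row probably needs all its keys.

Emit:
send_rows([
  {"ax":0,"ay":0,"az":0,"tx":-2.8,"ty":-3.5,"tz":0,"hand":4.5},
  {"ax":0,"ay":0,"az":0,"tx":-2.8,"ty":-3.5,"tz":0,"hand":4.5},
  {"ax":0,"ay":0,"az":0,"tx":-2.8,"ty":-3.5,"tz":0,"hand":4.5},
  {"ax":0,"ay":0,"az":0,"tx":-2.8,"ty":-3.5,"tz":0,"hand":4.5},
  {"ax":0,"ay":0,"az":0,"tx":-2.8,"ty":-3.5,"tz":0,"hand":4.5},
  {"ax":0,"ay":0,"az":0,"tx":-2.8,"ty":-3.5,"tz":0,"hand":4.5},
  {"ax":0,"ay":0,"az":0,"tx":-2.8,"ty":-3.5,"tz":0,"hand":4.5},
  {"ax":0,"ay":0,"az":0,"tx":-2.8,"ty":-3.5,"tz":0,"hand":4.5},
], newtons=40)

```text
time_s: 1.25
tool_pos: [0.3522, 0.2112, 0.2313]
tcp_rot: [0.703, 3.061, 0.0]
wrist_force: [0.5, -0.3, 0.6]
opening: 0.0452
gripper_force: 0.0
```

Emit:
send_rows([
  {"ax":0,"ay":0,"az":0,"tx":-3,"ty":-3.8,"tz":0,"hand":4.5},
  {"ax":0,"ay":0,"az":0,"tx":-3,"ty":-3.8,"tz":0,"hand":4.5},
  {"ax":0,"ay":0,"az":0,"tx":-3,"ty":-3.8,"tz":0,"hand":4.5},
  {"ax":0,"ay":0,"az":0,"tx":-3,"ty":-3.8,"tz":1,"hand":4.5},
  {"ax":0,"ay":0,"az":0,"tx":-3,"ty":-3.8,"tz":2,"hand":4.5},
  {"ax":0,"ay":0,"az":0,"tx":-3,"ty":-3.8,"tz":3,"hand":4.5},
  {"ax":0,"ay":0,"az":0,"tx":-2.3,"ty":-2.7,"tz":3,"hand":4.5},
  {"ax":0,"ay":0,"az":0,"tx":0,"ty":0,"tz":1,"hand":4.5},
])

```text
time_s: 2.25
tool_pos: [0.4223, -0.1068, 0.1292]
tcp_rot: [-0.708, -3.057, -0.001]
wrist_force: [-0.3, -0.5, 0.3]
opening: 0.045
gripper_force: 0.0
```

```bash
python3 -c "
from h import *
go(.4233,-.1055,.048)"
```

```text
t 2.25 pos [ 0.4223 -0.1068  0.1292] open 0.045 F [-0.3 -0.5  0.3] yaw x 153.9 zaxis [-0.004  0.001 -1.   ] j [-0.42 -0.34  2.14 -0.    1.35 -1.53]
tool shift cm [-0.06  0.16  8.11]
```

Emit:
send_rows([
  {"ax":0,"ay":0,"az":0,"tx":0,"ty":0,"tz":2,"hand":4.5},
  {"ax":0,"ay":0,"az":0,"tx":0,"ty":0,"tz":2,"hand":4.5},
  {"ax":0,"ay":0,"az":0,"tx":0,"ty":0,"tz":2,"hand":4.5},
  {"ax":0,"ay":0,"az":0,"tx":0,"ty":0,"tz":1.4,"hand":4.5},
  {"ax":0,"ay":0,"az":0,"tx":0,"ty":0,"tz":0.8,"hand":4.5},
  {"ax":0,"ay":0,"az":0,"tx":0,"ty":0,"tz":0,"hand":4.5},
  {"ax":0,"ay":0,"az":0,"tx":0,"ty":0,"tz":0,"hand":3.2},
  {"ax":0,"ay":0,"az":0,"tx":0,"ty":0,"tz":0,"hand":3.2},
])

```text
time_s: 3.25
tool_pos: [0.424, -0.1057, 0.0501]
tcp_rot: [0.703, 3.06, -0.0]
wrist_force: [-0.2, 0.1, -0.2]
opening: 0.0323
gripper_force: 0.0
```

```bash
python3 -c "
from h import *
go(.4233,-.1055,.048)
cv2.imwrite('pics/g.png',np.hstack([crop('top',240,190,70,90,6),crop('side',190,140,60,90,6)]))"
```

```text
t 3.25 pos [ 0.424  -0.1057  0.0501] open 0.0323 F [-0.2  0.1 -0.2] yaw x 154.1 zaxis [ 0.001 -0.001 -1.   ] j [-0.41 -0.23  2.19 -0.    1.17 -1.53]
tool shift cm [ 0.07 -0.01  0.21]
```

View pics/g.png

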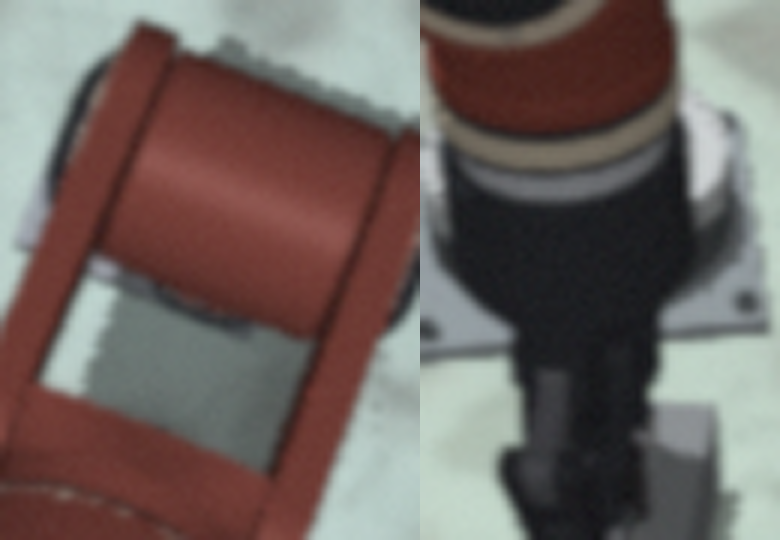

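The arm hides the pin from above. In the side crop the fingers straddle it at about (560,470), so I'll close.

Emit:
send_rows([
  {"ax":0,"ay":0,"az":0,"tx":0,"ty":0,"tz":0.2,"hand":3.0},
  {"ax":0,"ay":0,"az":0,"tx":0,"ty":0,"tz":0,"hand":2.6},
  {"ax":0,"ay":0,"az":0,"tx":0,"ty":0,"tz":0,"hand":2.2},
  {"ax":0,"ay":0,"az":0,"tx":0,"ty":0,"tz":0,"hand":1.5},
  {"ax":0,"ay":0,"az":0,"tx":0,"ty":0,"tz":0,"hand":1.5},
  {"ax":0,"ay":0,"az":0,"tx":0,"ty":0,"tz":0,"hand":1.5},
  {"ax":0,"ay":0,"az":0,"tx":0,"ty":0,"tz":0,"hand":1.5},
  {"ax":0,"ay":0,"az":0,"tx":0,"ty":0,"tz":0,"hand":1.5},
], newtons=40)

```text
time_s: 4.35
tool_pos: [0.4235, -0.1055, 0.0474]
tcp_rot: [0.704, 3.062, 0.0]
wrist_force: [-0.4, 0.2, 0.2]
opening: 0.0224
gripper_force: 39.2
```

Emit:
send_rows([
  {"ax":0,"ay":0,"az":0,"tx":0,"ty":0,"tz":-1,"hand":1.5},
  {"ax":0,"ay":0,"az":0,"tx":0,"ty":0,"tz":-2,"hand":1.5},
  {"ax":0,"ay":0,"az":0,"tx":0,"ty":0,"tz":-3,"hand":1.5},
  {"ax":0,"ay":0,"az":0,"tx":0,"ty":2,"tz":-3,"hand":1.5},
  {"ax":0,"ay":0,"az":0,"tx":0,"ty":4,"tz":0,"hand":1.5},
  {"ax":0,"ay":0,"az":0,"tx":0.8,"ty":5,"tz":0,"hand":1.5},
  {"ax":0,"ay":0,"az":0,"tx":0.8,"ty":5,"tz":0,"hand":1.5},
  {"ax":0,"ay":0,"az":0,"tx":0.4,"ty":4,"tz":0,"hand":1.5},
])

```text
time_s: 5.35
tool_pos: [0.4931, 0.085, 0.138]
tcp_rot: [0.702, 3.061, 0.0]
wrist_force: [0.1, -0.7, -0.3]
opening: 0.0226
gripper_force: 39.4
```

Emit:
send_rows([
  {"ax":0,"ay":0,"az":0,"tx":0,"ty":1.8,"tz":0,"hand":1.5},
  {"ax":0,"ay":0,"az":0,"tx":0,"ty":0,"tz":0,"hand":1.5},
  {"ax":0,"ay":0,"az":0,"tx":0,"ty":0,"tz":0,"hand":1.5},
  {"ax":0,"ay":0,"az":0,"tx":0,"ty":0,"tz":0.5,"hand":1.5},
  {"ax":0,"ay":0,"az":0,"tx":0,"ty":0,"tz":1,"hand":1.5},
  {"ax":0,"ay":0,"az":0,"tx":0,"ty":0,"tz":1,"hand":1.5},
  {"ax":0,"ay":0,"az":0,"tx":0,"ty":0,"tz":0.5,"hand":1.5},
  {"ax":0,"ay":0,"az":0,"tx":0,"ty":0,"tz":0,"hand":1.5},
])

```text
time_s: 6.35
tool_pos: [0.5001, 0.0993, 0.1064]
tcp_rot: [-0.703, -3.06, 0.001]
wrist_force: [-0.8, 0.4, 0.0]
opening: 0.0225
gripper_force: 39.4
```

```bash
python3 -c "
from h import *
go(.4998,.0997,.1)
s=crop('side',180,100,80,75,8)
cv2.imwrite('pics/h.png',s)
print(proj('side',np.array([.4998,.0997,.05])), proj('side',np.array([.4998,.0997,.07])))
print((proj('side',np.array([.4998,.0997,.05]))-[180,100]+.5)*8-.5)"
```

```text
t 6.35 pos [0.5001 0.0993 0.1064] open 0.0225 F [-0.8  0.4  0. ] yaw x 154.1 zaxis [-0.002 -0.    -1.   ] j [ 0.05 -0.11  1.99 -0.    1.26 -1.07]
tool shift cm [0.04 0.02 0.65]
[231.40609228 169.05564976] [230.90645801 162.42179724]
[414.74873823 555.94519804]
```

View pics/h.png

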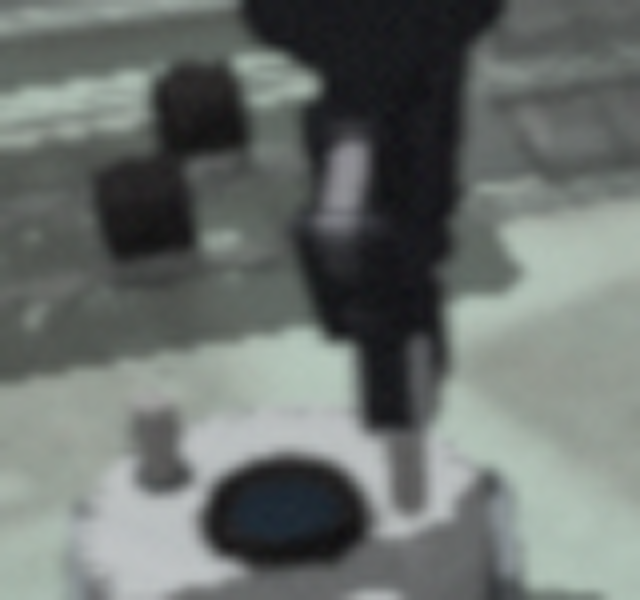

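The pin hangs at crop (408,509), within about 1 mm of its predicted place over the hole at (412,556). Lowering it with a small correction.

Emit:
send_rows([
  {"ax":0,"ay":0,"az":0,"tx":-0.05,"ty":-0.04,"tz":0.5,"hand":1.5},
  {"ax":0,"ay":0,"az":0,"tx":0,"ty":0,"tz":0.5,"hand":1.5},
  {"ax":0,"ay":0,"az":0,"tx":0,"ty":0,"tz":0.5,"hand":1.5},
  {"ax":0,"ay":0,"az":0,"tx":0,"ty":0,"tz":0.4,"hand":1.5},
  {"ax":0,"ay":0,"az":0,"tx":0,"ty":0,"tz":0.3,"hand":1.5},
  {"ax":0,"ay":0,"az":0,"tx":0,"ty":0,"tz":0.2,"hand":1.5},
  {"ax":0,"ay":0,"az":0,"tx":0,"ty":0,"tz":0,"hand":1.5},
  {"ax":0,"ay":0,"az":0,"tx":0,"ty":0,"tz":0,"hand":1.5},
])

```text
time_s: 7.4
tool_pos: [0.501, 0.0988, 0.0835]
tcp_rot: [0.704, 3.061, 0.0]
wrist_force: [-0.5, 0.2, -0.6]
opening: 0.0222
gripper_force: 39.4
```

Emit:
send_rows([
  {"ax":0,"ay":0,"az":0,"tx":0,"ty":0,"tz":0.3,"hand":1.5},
  {"ax":0,"ay":0,"az":0,"tx":0,"ty":0,"tz":0.3,"hand":1.5},
  {"ax":0,"ay":0,"az":0,"tx":0,"ty":0,"tz":0.2,"hand":1.5},
  {"ax":0,"ay":0,"az":0,"tx":0,"ty":0,"tz":0.2,"hand":1.5},
  {"ax":0,"ay":0,"az":0,"tx":0,"ty":0,"tz":0,"hand":1.5},
  {"ax":0,"ay":0,"az":0,"tx":0,"ty":0,"tz":0,"hand":1.5},
  {"ax":0,"ay":0,"az":0,"tx":0,"ty":0,"tz":0,"hand":1.5},
  {"ax":0,"ay":0,"az":0,"tx":0,"ty":0,"tz":0,"hand":1.5},
])

```text
time_s: 8.4
tool_pos: [0.501, 0.0988, 0.0734]
tcp_rot: [0.704, 3.062, 0.0]
wrist_force: [-0.1, 0.6, 0.4]
opening: 0.0228
gripper_force: 39.4
```

The pin stands in the hole with its tip at about 35 mm and no side force. Releasing it and rising.

Emit:
send_rows([
  {"ax":0,"ay":0,"az":0,"tx":0,"ty":0,"tz":0,"hand":2.6},
  {"ax":0,"ay":0,"az":0,"tx":0,"ty":0,"tz":0,"hand":3.5},
  {"ax":0,"ay":0,"az":0,"tx":0,"ty":0,"tz":0,"hand":4.5},
  {"ax":0,"ay":0,"az":0,"tx":0,"ty":0,"tz":-1,"hand":4.5},
  {"ax":0,"ay":0,"az":0,"tx":0,"ty":0,"tz":-3,"hand":4.5},
  {"ax":0,"ay":0,"az":0,"tx":0,"ty":0,"tz":-4,"hand":4.5},
  {"ax":0,"ay":0,"az":0.17,"tx":0,"ty":0,"tz":0,"hand":4.5},
  {"ax":0,"ay":0,"az":0.17,"tx":0,"ty":0,"tz":0,"hand":4.5},
])

```text
time_s: 9.4
tool_pos: [0.5017, 0.0989, 0.1552]
tcp_rot: [1.219, 2.893, 0.002]
wrist_force: [0.6, -0.3, -0.5]
opening: 0.0448
gripper_force: 0.0
```

Emit:
send_rows([
  {"ax":0,"ay":0,"az":0.18,"tx":0,"ty":0,"tz":0,"hand":4},
  {"ax":0,"ay":0,"az":0.18,"tx":0,"ty":0,"tz":0,"hand":3.5},
  {"ax":0,"ay":0,"az":0.18,"tx":0,"ty":0,"tz":0,"hand":3.5},
  {"ax":0,"ay":0,"az":0.18,"tx":0,"ty":0,"tz":0,"hand":3.5},
  {"ax":0,"ay":0,"az":0.18,"tx":0,"ty":0,"tz":0,"hand":3.5},
  {"ax":0,"ay":0,"az":0.18,"tx":0,"ty":0,"tz":0,"hand":3.5},
  {"ax":0,"ay":0,"az":0.18,"tx":0,"ty":0,"tz":0,"hand":3.5},
  {"ax":0,"ay":0,"az":0.18,"tx":0,"ty":0,"tz":0,"hand":3.5},
])

```text
time_s: 10.4
tool_pos: [0.5011, 0.0988, 0.1542]
tcp_rot: [2.826, 1.372, 0.001]
wrist_force: [0.4, -1.4, 0.0]
opening: 0.0352
gripper_force: 0.0
```

```bash
python3 -c "
from h import *
go(.434,.1675,.063)
cv2.imwrite('pics/p.png',crop('side',180,100,80,75,8))"
```

```text
t 10.4 pos [0.5011 0.0988 0.1542] open 0.0352 F [ 0.4 -1.4  0. ] yaw x 51.8 zaxis [ 0.001  0.    -1.   ] j [ 0.05 -0.16  1.95  0.    1.35  0.72]
tool shift cm [ 1.24 -9.53  9.11]
```

View pics/p.png

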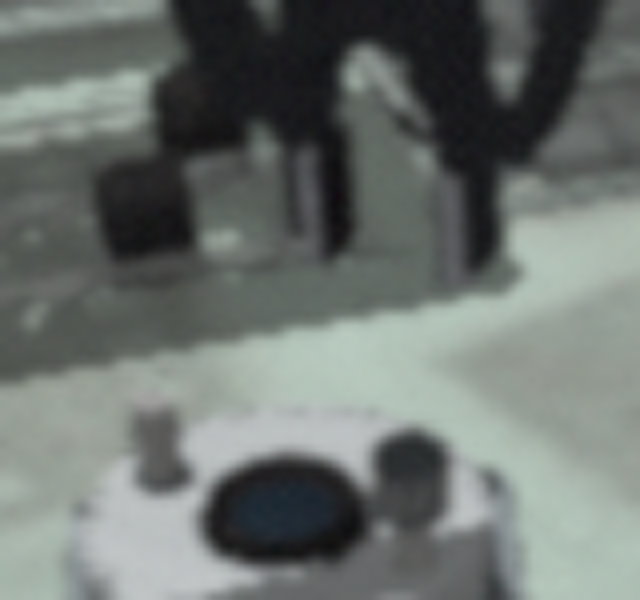

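The pin stands upright in the hole, its head at crop (413,480). The post is at (157,440). Going to straddle the post.

Emit:
send_rows([
  {"ax":0,"ay":0,"az":0,"tx":0.3,"ty":-2.4,"tz":0,"hand":3.5},
  {"ax":0,"ay":0,"az":0,"tx":0.3,"ty":-2.4,"tz":0,"hand":3.5},
  {"ax":0,"ay":0,"az":0,"tx":0.3,"ty":-2.4,"tz":0,"hand":3.5},
  {"ax":0,"ay":0,"az":0,"tx":0.3,"ty":-2.3,"tz":0,"hand":3.5},
  {"ax":0,"ay":0,"az":0.13,"tx":0,"ty":0,"tz":1,"hand":3.5},
  {"ax":0,"ay":0,"az":0,"tx":0,"ty":0,"tz":2,"hand":3.5},
  {"ax":0,"ay":0,"az":0,"tx":0,"ty":0,"tz":2,"hand":3.5},
  {"ax":0,"ay":0,"az":0,"tx":0,"ty":0,"tz":1,"hand":3.5},
])

```text
time_s: 11.45
tool_pos: [0.4319, 0.1671, 0.0923]
tcp_rot: [-2.904, -1.198, 0.002]
wrist_force: [-0.3, -0.2, 0.6]
opening: 0.0348
gripper_force: 0.0
```

```bash
python3 -c "
from h import *
go(.434,.1673,.063)"
```

```text
t 11.45 pos [0.4319 0.1671 0.0923] open 0.0348 F [-0.3 -0.2  0.6] yaw x 44.8 zaxis [-0.002 -0.    -1.   ] j [ 0.21 -0.22  2.11  0.    1.25  1.  ]
tool shift cm [0.17 0.14 2.93]
```

Emit:
send_rows([
  {"ax":0,"ay":0,"az":0.01,"tx":0.17,"ty":0.14,"tz":1,"hand":3.5},
  {"ax":0,"ay":0,"az":0,"tx":0,"ty":0,"tz":1,"hand":3.5},
  {"ax":0,"ay":0,"az":0,"tx":0,"ty":0,"tz":0.8,"hand":3.5},
  {"ax":0,"ay":0,"az":0,"tx":0,"ty":0,"tz":0,"hand":2.5},
  {"ax":0,"ay":0,"az":0,"tx":0,"ty":0,"tz":0,"hand":1.8},
  {"ax":0,"ay":0,"az":0,"tx":0,"ty":0,"tz":0,"hand":1},
  {"ax":0,"ay":0,"az":0,"tx":0,"ty":0,"tz":0,"hand":0.8},
  {"ax":0,"ay":0,"az":0,"tx":0,"ty":0,"tz":0,"hand":0.8},
], newtons=20)

```text
time_s: 12.45
tool_pos: [0.4328, 0.1692, 0.0651]
tcp_rot: [-2.905, -1.176, 0.006]
wrist_force: [-8.5, 8.2, 3.4]
opening: 0.0127
gripper_force: 21.2
```

```bash
python3 -c "
from h import *
go(.434,.1673,.063)"
```

```text
t 12.45 pos [0.4328 0.1692 0.0651] open 0.0127 F [-8.5  8.2  3.4] yaw x 44.1 zaxis [-0.007  0.006 -1.   ] j [ 0.21 -0.17  2.12  0.01  1.2   1.01]
tool shift cm [-0.05  0.22  0.21]
```

The grip is about 2 mm too far inward. The arm gives about 5.5 N/mm, so force is easy to bound. Relieving the radial load and swinging the safe first 0.3 rad.

Emit:
send_rows([
  {"ax":0,"ay":0,"az":0,"tx":0,"ty":-0.2,"tz":0,"hand":0.8},
  {"ax":0,"ay":0,"az":-0.04,"tx":-0.2,"ty":0,"tz":0,"hand":0.8},
  {"ax":0,"ay":0,"az":-0.04,"tx":-0.2,"ty":0.01,"tz":0,"hand":0.8},
  {"ax":0,"ay":0,"az":-0.04,"tx":-0.2,"ty":0,"tz":0,"hand":0.8},
  {"ax":0,"ay":0,"az":-0.04,"tx":-0.2,"ty":0.01,"tz":0,"hand":0.8},
  {"ax":0,"ay":0,"az":-0.04,"tx":-0.2,"ty":0,"tz":0,"hand":0.8},
  {"ax":0,"ay":0,"az":-0.04,"tx":-0.2,"ty":0.01,"tz":0,"hand":0.8},
  {"ax":0,"ay":0,"az":-0.04,"tx":-0.2,"ty":0,"tz":0,"hand":0.8},
])

```text
time_s: 13.45
tool_pos: [0.4245, 0.1584, 0.0652]
tcp_rot: [-2.715, -1.574, 0.001]
wrist_force: [-2.2, 4.8, 0.2]
opening: 0.0128
gripper_force: 20.8
```

```bash
cat >> h.py <<'E'
def sw(ax=(.4669,.134)):
    s=env.get_state();R=Rot.from_rotvec(s["tcp_rot"]).as_matrix();d=np.array(s["tool_pos"][:2])-ax
    print("t",round(s["time_s"],2),"r",np.round(np.hypot(*d),4),"ang",round(np.degrees(np.arctan2(d[1],d[0]))%360,1),"yaw y+180",round((np.degrees(np.arctan2(R[1,1],R[0,1]))+180)%360,1),"F tool",np.round(R.T@s["wrist_force"],1),"tq",np.round(s["wrist_torque"],2),"z",round(s["tool_pos"][2],4),"g",round(s["opening"],4))
E
python3 -c "
from h import *
sw()"
```

```text
t 13.45 r 0.0489 ang 150.1 yaw y+180 150.2 F tool [ 3.1 -4.2 -0.2] tq [0.82 0.47 0.03] z 0.0652 g 0.0128
```

Emit:
send_rows([
  {"ax":0,"ay":0,"az":-0.01,"tx":-0.05,"ty":-0.06,"tz":0,"hand":0.8},
  {"ax":0,"ay":0,"az":-0.01,"tx":-0.05,"ty":0,"tz":0,"hand":0.8},
  {"ax":0,"ay":0,"az":-0.01,"tx":-0.05,"ty":0.01,"tz":0,"hand":0.8},
  {"ax":0,"ay":0,"az":-0.01,"tx":-0.05,"ty":0,"tz":0,"hand":0.8},
  {"ax":0,"ay":0,"az":-0.01,"tx":-0.05,"ty":0,"tz":0,"hand":0.8},
  {"ax":0,"ay":0,"az":-0.01,"tx":-0.05,"ty":0.01,"tz":0,"hand":0.8},
  {"ax":0,"ay":0,"az":-0.01,"tx":-0.05,"ty":0,"tz":0,"hand":0.8},
  {"ax":0,"ay":0,"az":-0.01,"tx":-0.05,"ty":0,"tz":0,"hand":0.8},
])

```text
time_s: 14.45
tool_pos: [0.4226, 0.1546, 0.0652]
tcp_rot: [-2.651, -1.681, 0.001]
wrist_force: [-3.9, 5.0, -0.7]
opening: 0.0129
gripper_force: 20.8
```

Emit:
send_rows([
  {"ax":0,"ay":0,"az":-0.01,"tx":-0.05,"ty":-0.1,"tz":0,"hand":0.8},
  {"ax":0,"ay":0,"az":-0.01,"tx":-0.05,"ty":0,"tz":0,"hand":0.8},
  {"ax":0,"ay":0,"az":-0.01,"tx":-0.05,"ty":0,"tz":0,"hand":0.8},
  {"ax":0,"ay":0,"az":-0.01,"tx":-0.05,"ty":0,"tz":0,"hand":0.8},
  {"ax":0,"ay":0,"az":-0.01,"tx":-0.05,"ty":0,"tz":0,"hand":0.8},
  {"ax":0,"ay":0,"az":-0.01,"tx":-0.05,"ty":0.01,"tz":0,"hand":0.8},
  {"ax":0,"ay":0,"az":-0.01,"tx":-0.05,"ty":0,"tz":0,"hand":0.8},
  {"ax":0,"ay":0,"az":-0.01,"tx":-0.05,"ty":0,"tz":0,"hand":0.8},
])

```text
time_s: 15.45
tool_pos: [0.4209, 0.1505, 0.0652]
tcp_rot: [2.583, 1.787, 0.0]
wrist_force: [1.9, 4.3, -7.1]
opening: 0.0127
gripper_force: 20.4
```

```bash
python3 -c "
from h import *
sw()"
```

```text
t 15.45 r 0.0488 ang 160.2 yaw y+180 159.4 F tool [4.7 0.3 7.1] tq [ 0.69 -0.23  0.11] z 0.0652 g 0.0127
```

Emit:
send_rows([
  {"ax":0,"ay":0,"az":-0.01,"tx":-0.05,"ty":0,"tz":0,"hand":0.8},
  {"ax":0,"ay":0,"az":-0.01,"tx":-0.05,"ty":0,"tz":0,"hand":0.8},
  {"ax":0,"ay":0,"az":-0.01,"tx":-0.05,"ty":0,"tz":0,"hand":0.8},
  {"ax":0,"ay":0,"az":-0.01,"tx":-0.05,"ty":0,"tz":0,"hand":0.8},
  {"ax":0,"ay":0,"az":-0.01,"tx":-0.05,"ty":0,"tz":0,"hand":0.8},
  {"ax":0,"ay":0,"az":-0.01,"tx":-0.05,"ty":0.01,"tz":0,"hand":0.8},
  {"ax":0,"ay":0,"az":-0.01,"tx":-0.05,"ty":0,"tz":0,"hand":0.8},
  {"ax":0,"ay":0,"az":-0.01,"tx":-0.05,"ty":0,"tz":0,"hand":0.8},
])

```text
time_s: 16.45
tool_pos: [0.4198, 0.1467, 0.0652]
tcp_rot: [2.51, 1.889, 0.0]
wrist_force: [4.0, 3.0, -7.7]
opening: 0.0131
gripper_force: 20.2
```

```bash
python3 -c "
from h import *
sw()"
```

```text
t 16.45 r 0.0488 ang 164.9 yaw y+180 163.9 F tool [4.  3.  7.7] tq [ 0.69 -0.57  0.13] z 0.0652 g 0.0131
```

Emit:
send_rows([
  {"ax":0,"ay":0,"az":-0.01,"tx":-0.05,"ty":0.04,"tz":0,"hand":0.8},
  {"ax":0,"ay":0,"az":-0.01,"tx":-0.05,"ty":0,"tz":0,"hand":0.8},
  {"ax":0,"ay":0,"az":-0.01,"tx":-0.05,"ty":0,"tz":0,"hand":0.8},
  {"ax":0,"ay":0,"az":-0.01,"tx":-0.05,"ty":0,"tz":0,"hand":0.8},
  {"ax":0,"ay":0,"az":-0.01,"tx":-0.05,"ty":0,"tz":0,"hand":0.8},
  {"ax":0,"ay":0,"az":-0.01,"tx":-0.05,"ty":0.01,"tz":0,"hand":0.8},
  {"ax":0,"ay":0,"az":-0.01,"tx":-0.05,"ty":0,"tz":0,"hand":0.8},
  {"ax":0,"ay":0,"az":-0.01,"tx":-0.05,"ty":0,"tz":0,"hand":0.8},
])

```text
time_s: 17.45
tool_pos: [0.419, 0.1428, 0.0652]
tcp_rot: [-2.432, -1.988, 0.001]
wrist_force: [0.1, 5.5, -6.2]
opening: 0.013
gripper_force: 20.4
```

```bash
python3 -c "
from h import *
sw()"
```

```text
t 17.45 r 0.0487 ang 169.6 yaw y+180 168.5 F tool [ 5.4 -1.   6.2] tq [ 0.87 -0.03  0.09] z 0.0652 g 0.013
```

Emit:
send_rows([
  {"ax":0,"ay":0,"az":-0.02,"tx":-0.05,"ty":0,"tz":0,"hand":0.8},
  {"ax":0,"ay":0,"az":-0.01,"tx":-0.05,"ty":0.01,"tz":0,"hand":0.8},
  {"ax":0,"ay":0,"az":-0.01,"tx":-0.05,"ty":0,"tz":0,"hand":0.8},
  {"ax":0,"ay":0,"az":-0.01,"tx":-0.05,"ty":0,"tz":0,"hand":0.8},
  {"ax":0,"ay":0,"az":-0.01,"tx":-0.05,"ty":0,"tz":0,"hand":0.8},
  {"ax":0,"ay":0,"az":-0.01,"tx":-0.05,"ty":0.01,"tz":0,"hand":0.8},
  {"ax":0,"ay":0,"az":-0.01,"tx":-0.05,"ty":0,"tz":0,"hand":0.8},
  {"ax":0,"ay":0,"az":-0.01,"tx":-0.05,"ty":0,"tz":0,"hand":0.8},
])

```text
time_s: 18.45
tool_pos: [0.4186, 0.1388, 0.0652]
tcp_rot: [-2.34, -2.095, 0.001]
wrist_force: [-2.1, 4.7, -4.3]
opening: 0.0129
gripper_force: 20.5
```

```bash
python3 -c "
from h import *
sw()"
```

```text
t 18.45 r 0.0485 ang 174.3 yaw y+180 173.7 F tool [ 4.5 -2.6  4.3] tq [0.82 0.39 0.08] z 0.0652 g 0.0129
```

Emit:
send_rows([
  {"ax":0,"ay":0,"az":-0.02,"tx":-0.05,"ty":-0.02,"tz":0,"hand":0.8},
  {"ax":0,"ay":0,"az":-0.01,"tx":-0.05,"ty":0,"tz":0,"hand":0.8},
  {"ax":0,"ay":0,"az":-0.01,"tx":-0.05,"ty":0,"tz":0,"hand":0.8},
  {"ax":0,"ay":0,"az":-0.01,"tx":-0.05,"ty":0,"tz":0,"hand":0.8},
  {"ax":0,"ay":0,"az":-0.01,"tx":-0.05,"ty":0,"tz":0,"hand":0.8},
  {"ax":0,"ay":0,"az":-0.01,"tx":-0.05,"ty":0.01,"tz":0,"hand":0.8},
  {"ax":0,"ay":0,"az":-0.01,"tx":-0.05,"ty":0,"tz":0,"hand":0.8},
  {"ax":0,"ay":0,"az":-0.01,"tx":-0.05,"ty":0,"tz":0,"hand":0.8},
])

```text
time_s: 19.45
tool_pos: [0.4185, 0.1347, 0.0653]
tcp_rot: [2.244, 2.199, -0.0]
wrist_force: [0.9, 2.4, -7.3]
opening: 0.0125
gripper_force: 20.3
```

```bash
python3 -c "
from h import *
sw()"
```

```text
t 19.45 r 0.0484 ang 179.2 yaw y+180 178.8 F tool [2.4 0.9 7.3] tq [0.48 0.04 0.1 ] z 0.0653 g 0.0125
```

Emit:
send_rows([
  {"ax":0,"ay":0,"az":-0.01,"tx":-0.05,"ty":0,"tz":0,"hand":0.8},
  {"ax":0,"ay":0,"az":-0.01,"tx":-0.05,"ty":0,"tz":0,"hand":0.8},
  {"ax":0,"ay":0,"az":-0.01,"tx":-0.05,"ty":0.01,"tz":0,"hand":0.8},
  {"ax":0,"ay":0,"az":-0.01,"tx":-0.05,"ty":0,"tz":0,"hand":0.8},
  {"ax":0,"ay":0,"az":-0.01,"tx":-0.05,"ty":0,"tz":0,"hand":0.8},
  {"ax":0,"ay":0,"az":-0.01,"tx":-0.05,"ty":0.01,"tz":0,"hand":0.8},
  {"ax":0,"ay":0,"az":-0.01,"tx":-0.05,"ty":0,"tz":0,"hand":0.8},
  {"ax":0,"ay":0,"az":-0.01,"tx":-0.05,"ty":0,"tz":0,"hand":0.8},
])

```text
time_s: 20.45
tool_pos: [0.4187, 0.1308, 0.0653]
tcp_rot: [-2.154, -2.287, -0.0]
wrist_force: [-0.2, 2.0, -7.8]
opening: 0.0127
gripper_force: 20.2
```

```bash
python3 -c "
from h import *
sw()"
```

```text
t 20.45 r 0.0483 ang 183.8 yaw y+180 183.4 F tool [ 2.1 -0.1  7.8] tq [0.57 0.05 0.09] z 0.0653 g 0.0127
```

Emit:
send_rows([
  {"ax":0,"ay":0,"az":-0.01,"tx":-0.05,"ty":0,"tz":0,"hand":0.8},
  {"ax":0,"ay":0,"az":-0.01,"tx":-0.05,"ty":0,"tz":0,"hand":0.8},
  {"ax":0,"ay":0,"az":-0.01,"tx":-0.05,"ty":0.01,"tz":0,"hand":0.8},
  {"ax":0,"ay":0,"az":-0.01,"tx":-0.05,"ty":0,"tz":0,"hand":0.8},
  {"ax":0,"ay":0,"az":-0.01,"tx":-0.05,"ty":0,"tz":0,"hand":0.8},
  {"ax":0,"ay":0,"az":-0.01,"tx":-0.05,"ty":0.01,"tz":0,"hand":0.8},
  {"ax":0,"ay":0,"az":-0.01,"tx":-0.05,"ty":0,"tz":0,"hand":0.8},
  {"ax":0,"ay":0,"az":-0.01,"tx":-0.05,"ty":0,"tz":0,"hand":0.8},
])

```text
time_s: 21.45
tool_pos: [0.4192, 0.1268, 0.0653]
tcp_rot: [-2.061, -2.371, 0.0]
wrist_force: [-0.6, 3.2, -8.0]
opening: 0.0124
gripper_force: 20.2
```

```bash
python3 -c "
from h import *
sw()"
```

```text
t 21.45 r 0.0482 ang 188.5 yaw y+180 188.0 F tool [ 3.2 -0.1  8. ] tq [0.64 0.09 0.11] z 0.0653 g 0.0124
```

Emit:
send_rows([
  {"ax":0,"ay":0,"az":-0.01,"tx":-0.05,"ty":0,"tz":0,"hand":0.8},
  {"ax":0,"ay":0,"az":-0.01,"tx":-0.05,"ty":0,"tz":0,"hand":0.8},
  {"ax":0,"ay":0,"az":-0.01,"tx":-0.05,"ty":0.01,"tz":0,"hand":0.8},
  {"ax":0,"ay":0,"az":-0.01,"tx":-0.05,"ty":0,"tz":0,"hand":0.8},
  {"ax":0,"ay":0,"az":-0.01,"tx":-0.05,"ty":0,"tz":0,"hand":0.8},
  {"ax":0,"ay":0,"az":-0.01,"tx":-0.05,"ty":0.01,"tz":0,"hand":0.8},
  {"ax":0,"ay":0,"az":-0.01,"tx":-0.05,"ty":0,"tz":0,"hand":0.8},
  {"ax":0,"ay":0,"az":-0.01,"tx":-0.05,"ty":0,"tz":0,"hand":0.8},
])

```text
time_s: 22.45
tool_pos: [0.4198, 0.1242, 0.0652]
tcp_rot: [-1.964, -2.448, -0.003]
wrist_force: [-2.0, 10.2, -7.8]
opening: 0.0131
gripper_force: 20.2
```

```bash
python3 -c "
from h import *
sw()"
```

```text
t 22.45 r 0.0482 ang 191.7 yaw y+180 192.5 F tool [10.4  0.3  7.8] tq [ 1.61  0.38 -0.01] z 0.0652 g 0.0131
```

Tangential force jumped to 10 N and the motion lagged, so it is probably the catch. Checking the pin's height in the side view.

```bash
python3 -c "
from h import *
cv2.imwrite('pics/c.png',crop('side',180,110,80,75,8))
a=np.radians(11.7);p=np.array([.4669+.048*np.cos(a),.134+.048*np.sin(a),0])
for z in(.091,.086,.072):print(z,np.round((proj('side',p+[0,0,z])-[180,110]+.5)*8-.5))"
```

```text
0.091 [415. 283.]
0.086 [416. 296.]
0.072 [418. 334.]
```

View pics/c.png

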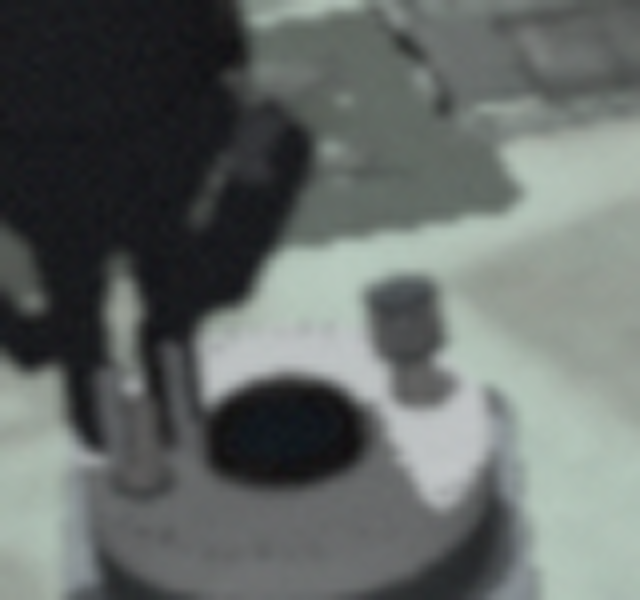

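The head top is at crop (403,291), leaning forward, between the standing (283) and caught (296) rows. A small 1.6 mm push will confirm the stop.

Emit:
send_rows([
  {"ax":0,"ay":0,"az":0,"tx":-0.02,"ty":0,"tz":0,"hand":0.8},
  {"ax":0,"ay":0,"az":0,"tx":-0.02,"ty":0,"tz":0,"hand":0.8},
  {"ax":0,"ay":0,"az":0,"tx":-0.02,"ty":0,"tz":0,"hand":0.8},
  {"ax":0,"ay":0,"az":0,"tx":-0.02,"ty":0,"tz":0,"hand":0.8},
  {"ax":0,"ay":0,"az":0,"tx":-0.02,"ty":0,"tz":0,"hand":0.8},
  {"ax":0,"ay":0,"az":0,"tx":-0.02,"ty":0,"tz":0,"hand":0.8},
  {"ax":0,"ay":0,"az":0,"tx":-0.02,"ty":0,"tz":0,"hand":0.8},
  {"ax":0,"ay":0,"az":0,"tx":-0.02,"ty":0,"tz":0,"hand":0.8},
])

```text
time_s: 23.5
tool_pos: [0.4198, 0.1239, 0.0652]
tcp_rot: [-1.963, -2.446, -0.006]
wrist_force: [-2.2, 13.8, -7.4]
opening: 0.0127
gripper_force: 20.2
```

```bash
python3 -c "
from h import *
sw()"
```

```text
t 23.5 r 0.0482 ang 192.1 yaw y+180 192.5 F tool [13.9  0.9  7.5] tq [2.36 0.51 0.04] z 0.0652 g 0.0127
```

The collar is stopped dead at 13.9 N, so the pin is caught. Easing back about 3 mm at the post.

Emit:
send_rows([
  {"ax":0,"ay":0,"az":0,"tx":0.1,"ty":0,"tz":0,"hand":0.8},
  {"ax":0,"ay":0,"az":0.01,"tx":0.1,"ty":0,"tz":0,"hand":0.8},
  {"ax":0,"ay":0,"az":0.01,"tx":0.1,"ty":0,"tz":0,"hand":0.8},
  {"ax":0,"ay":0,"az":0.01,"tx":0.1,"ty":0,"tz":0,"hand":0.8},
  {"ax":0,"ay":0,"az":0.01,"tx":0.1,"ty":0,"tz":0,"hand":0.8},
  {"ax":0,"ay":0,"az":0.01,"tx":0.1,"ty":0,"tz":0,"hand":0.8},
  {"ax":0,"ay":0,"az":0,"tx":0.1,"ty":0,"tz":0,"hand":0.8},
  {"ax":0,"ay":0,"az":0,"tx":0,"ty":0,"tz":0,"hand":0.8},
])

```text
time_s: 24.5
tool_pos: [0.4191, 0.1277, 0.0653]
tcp_rot: [2.026, 2.4, -0.002]
wrist_force: [-0.3, -3.5, -8.4]
opening: 0.0129
gripper_force: 20.2
```

```bash
python3 -c "
from h import *
sw()"
```

```text
t 24.5 r 0.0482 ang 187.6 yaw y+180 189.7 F tool [-3.4 -0.9  8.4] tq [-0.66  0.23 -0.11] z 0.0653 g 0.0129
```

Emit:
send_rows([
  {"ax":0,"ay":0,"az":0,"tx":0,"ty":0,"tz":0,"hand":2},
  {"ax":0,"ay":0,"az":0,"tx":0,"ty":0,"tz":0,"hand":3},
  {"ax":0,"ay":0,"az":0,"tx":0,"ty":0,"tz":-1,"hand":3},
  {"ax":0,"ay":0,"az":0,"tx":0,"ty":0,"tz":-3,"hand":3},
  {"ax":0,"ay":0,"az":0,"tx":0,"ty":0,"tz":-3,"hand":3},
  {"ax":0,"ay":0,"az":0,"tx":0,"ty":0,"tz":-2,"hand":3},
  {"ax":0,"ay":0,"az":0,"tx":0,"ty":0,"tz":0,"hand":0},
  {"ax":0,"ay":0,"az":0,"tx":0,"ty":0,"tz":0,"hand":0},
])

```text
time_s: 25.5
tool_pos: [0.4189, 0.1283, 0.155]
tcp_rot: [-2.026, -2.401, 0.0]
wrist_force: [0.4, -0.1, -0.3]
opening: -0.0
gripper_force: 0.0
```

```bash
python3 -c "
from h import *
a=np.radians(7.6);x,y=.4669+.048*np.cos(a),.134+.048*np.sin(a)
print(x,y)
go(x,y,.095)
cv2.imwrite('pics/d.png',np.hstack([crop('top',150,180,80,75,5),crop('side',180,110,80,75,5)]))
for z in(.091,.086,.05):print(z,np.round((proj('side',np.array([x,y,z]))-[180,110]+.5)*5-.5)+[400,0],np.round((proj('top',np.array([x,y,z]))-[150,180]+.5)*5-.5))"
```

```text
0.514478345932074 0.1403483067323419
t 25.5 pos [0.4189 0.1283 0.155 ] open -0.0 F [ 0.4 -0.1 -0.3] yaw x 99.7 zaxis [-0.  0. -1.] j [ 0.13 -0.36  2.11  0.    1.39 -0.04]
tool shift cm [-0.42  9.62  6.  ]
0.091 [662. 180.] [155. 100.]
0.086 [662. 188.] [157. 101.]
0.05 [667. 248.] [169. 111.]
```

View pics/d.png

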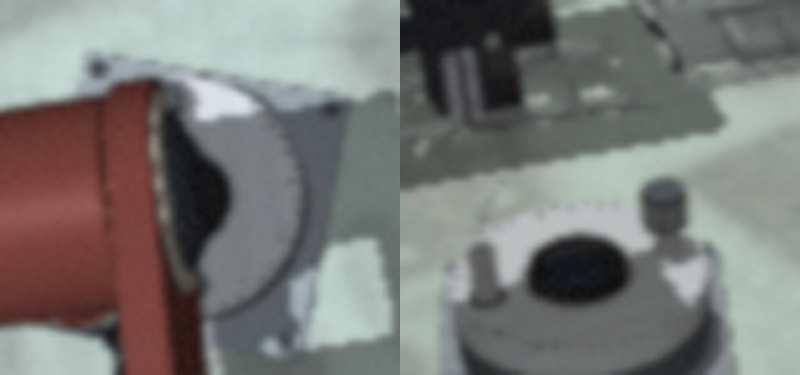

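Side crop: the head top is at (664,187), matching the caught and upright prediction (662,188). Moving over it with the fingers shut.

Emit:
send_rows([
  {"ax":0,"ay":0,"az":0,"tx":-0.1,"ty":2.4,"tz":0,"hand":0},
  {"ax":0,"ay":0,"az":0,"tx":-0.1,"ty":2.4,"tz":0,"hand":0},
  {"ax":0,"ay":0,"az":0,"tx":-0.1,"ty":2.4,"tz":0,"hand":0},
  {"ax":0,"ay":0,"az":0,"tx":-0.1,"ty":2.4,"tz":1,"hand":0},
  {"ax":0,"ay":0,"az":0,"tx":0,"ty":0,"tz":2,"hand":0},
  {"ax":0,"ay":0,"az":0,"tx":0,"ty":0,"tz":2,"hand":0},
  {"ax":0,"ay":0,"az":0,"tx":0,"ty":0,"tz":1,"hand":0},
  {"ax":0,"ay":0,"az":0,"tx":0,"ty":0,"tz":0,"hand":0},
])

```text
time_s: 26.6
tool_pos: [0.513, 0.1403, 0.0938]
tcp_rot: [-2.025, -2.4, 0.003]
wrist_force: [0.9, -0.7, -0.1]
opening: -0.0002
gripper_force: 0.0
```

Emit:
send_rows([
  {"ax":0,"ay":0,"az":0,"tx":0,"ty":0,"tz":0.2,"hand":0},
  {"ax":0,"ay":0,"az":0,"tx":0,"ty":0,"tz":0.2,"hand":0},
  {"ax":0,"ay":0,"az":0,"tx":0,"ty":0,"tz":0.2,"hand":0},
  {"ax":0,"ay":0,"az":0,"tx":0,"ty":0,"tz":0.2,"hand":0},
  {"ax":0,"ay":0,"az":0,"tx":0,"ty":0,"tz":0.2,"hand":0},
  {"ax":0,"ay":0,"az":0,"tx":0,"ty":0,"tz":0.1,"hand":0},
  {"ax":0,"ay":0,"az":0,"tx":0,"ty":0,"tz":0,"hand":0},
  {"ax":0,"ay":0,"az":0,"tx":0,"ty":0,"tz":0,"hand":0},
])

```text
time_s: 27.6
tool_pos: [0.5149, 0.1406, 0.0848]
tcp_rot: [2.026, 2.401, 0.001]
wrist_force: [-0.2, 0.5, 3.5]
opening: -0.0003
gripper_force: 2.0
```

Emit:
send_rows([
  {"ax":0,"ay":0,"az":0,"tx":0,"ty":0,"tz":0.1,"hand":0},
  {"ax":0,"ay":0,"az":0,"tx":0,"ty":0,"tz":0.1,"hand":0},
  {"ax":0,"ay":0,"az":0,"tx":0,"ty":0,"tz":0.1,"hand":0},
  {"ax":0,"ay":0,"az":0,"tx":0,"ty":0,"tz":0,"hand":0},
  {"ax":0,"ay":0,"az":0,"tx":0,"ty":0,"tz":0,"hand":0},
  {"ax":0,"ay":0,"az":0,"tx":0,"ty":0,"tz":0,"hand":0},
  {"ax":0,"ay":0,"az":0,"tx":0,"ty":0,"tz":0,"hand":0},
  {"ax":0,"ay":0,"az":0,"tx":0,"ty":0,"tz":0,"hand":0},
])

```text
time_s: 28.6
tool_pos: [0.5143, 0.1404, 0.0811]
tcp_rot: [-2.026, -2.401, 0.0]
wrist_force: [0.6, 0.1, 2.5]
opening: -0.0002
gripper_force: 1.2
```

Emit:
send_rows([
  {"ax":0,"ay":0,"az":0,"tx":0,"ty":0,"tz":0.1,"hand":0},
  {"ax":0,"ay":0,"az":0,"tx":0,"ty":0,"tz":0.1,"hand":0},
  {"ax":0,"ay":0,"az":0,"tx":0,"ty":0,"tz":0.1,"hand":0},
  {"ax":0,"ay":0,"az":0,"tx":0,"ty":0,"tz":0.1,"hand":0},
  {"ax":0,"ay":0,"az":0,"tx":0,"ty":0,"tz":0.1,"hand":0},
  {"ax":0,"ay":0,"az":0,"tx":0,"ty":0,"tz":0.1,"hand":0},
  {"ax":0,"ay":0,"az":0,"tx":0,"ty":0,"tz":0.1,"hand":0},
  {"ax":0,"ay":0,"az":0,"tx":0,"ty":0,"tz":0,"hand":0},
])

```text
time_s: 29.6
tool_pos: [0.5143, 0.1404, 0.0741]
tcp_rot: [-2.026, -2.401, 0.0]
wrist_force: [-0.3, -0.2, 3.5]
opening: -0.0
gripper_force: 1.7
```

Emit:
send_rows([
  {"ax":0,"ay":0,"az":0,"tx":0,"ty":0,"tz":0.05,"hand":0},
  {"ax":0,"ay":0,"az":0,"tx":0,"ty":0,"tz":0.05,"hand":0},
  {"ax":0,"ay":0,"az":0,"tx":0,"ty":0,"tz":0.05,"hand":0},
  {"ax":0,"ay":0,"az":0,"tx":0,"ty":0,"tz":0.05,"hand":0},
  {"ax":0,"ay":0,"az":0,"tx":0,"ty":0,"tz":0.05,"hand":0},
  {"ax":0,"ay":0,"az":0,"tx":0,"ty":0,"tz":0,"hand":0},
  {"ax":0,"ay":0,"az":0,"tx":0,"ty":0,"tz":0,"hand":0},
  {"ax":0,"ay":0,"az":0,"tx":0,"ty":0,"tz":0,"hand":0},
])

```text
time_s: 30.6
tool_pos: [0.5145, 0.1405, 0.0721]
tcp_rot: [2.026, 2.401, 0.0]
wrist_force: [-0.6, -0.7, 5.5]
opening: -0.0002
gripper_force: 2.7
```

Emit:
send_rows([
  {"ax":0,"ay":0,"az":0,"tx":0,"ty":0,"tz":0.05,"hand":0},
  {"ax":0,"ay":0,"az":0,"tx":0,"ty":0,"tz":0.05,"hand":0},
  {"ax":0,"ay":0,"az":0,"tx":0,"ty":0,"tz":0.05,"hand":0},
  {"ax":0,"ay":0,"az":0,"tx":0,"ty":0,"tz":0,"hand":0},
  {"ax":0,"ay":0,"az":0,"tx":0,"ty":0,"tz":0,"hand":0},
  {"ax":0,"ay":0,"az":0,"tx":0,"ty":0,"tz":0,"hand":0},
  {"ax":0,"ay":0,"az":0,"tx":0,"ty":0,"tz":0,"hand":0},
  {"ax":0,"ay":0,"az":0,"tx":0,"ty":0,"tz":0,"hand":0},
])

```text
time_s: 31.6
tool_pos: [0.5148, 0.1406, 0.0719]
tcp_rot: [2.026, 2.401, 0.0]
wrist_force: [-3.0, 0.3, 12.6]
opening: 0.0002
gripper_force: 6.0
```

The pin is seated: the head is at 71.9 mm and the force rose to 12.6 N without further motion. Lifting off.

Emit:
send_rows([
  {"ax":0,"ay":0,"az":0,"tx":0,"ty":0,"tz":-0.3,"hand":0},
  {"ax":0,"ay":0,"az":0,"tx":0,"ty":0,"tz":-1,"hand":0},
  {"ax":0,"ay":0,"az":0,"tx":0,"ty":0,"tz":-3,"hand":0},
  {"ax":0,"ay":0,"az":0,"tx":0,"ty":0,"tz":-3,"hand":0},
  {"ax":0,"ay":0,"az":0,"tx":0,"ty":0,"tz":-3,"hand":0},
  {"ax":0,"ay":0,"az":0,"tx":0,"ty":0,"tz":0,"hand":0},
  {"ax":0,"ay":0,"az":0,"tx":0,"ty":0,"tz":0,"hand":0},
  {"ax":0,"ay":0,"az":0,"tx":0,"ty":0,"tz":0,"hand":0},
])

```text
time_s: 32.6
tool_pos: [0.5133, 0.1403, 0.1713]
tcp_rot: [-2.025, -2.399, 0.004]
wrist_force: [0.3, 0.5, -0.2]
opening: -0.0001
gripper_force: 0.0
```

```bash
python3 -c "
from h import *
cv2.imwrite('pics/e.png',crop('side',180,110,80,75,8))
print(np.round((proj('side',np.array([.5145,.1404,.072]))-[180,110]+.5)*8-.5))"
```

```text
[423. 339.]
```

View pics/e.png

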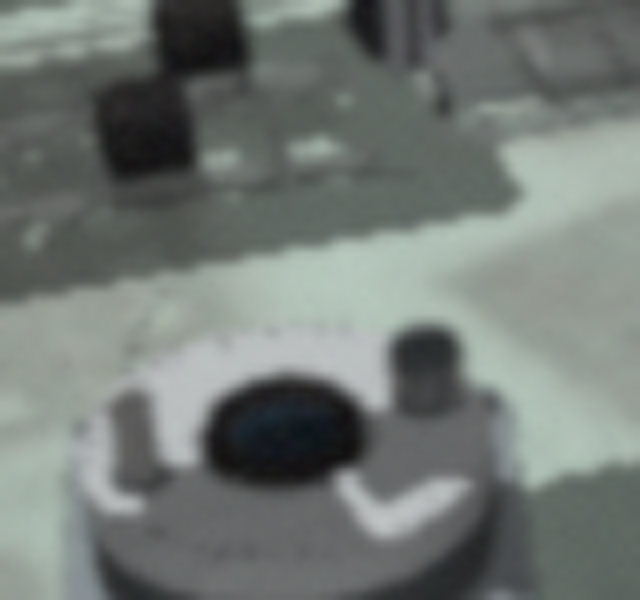

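The pin is upright with its head down on the collar at (425,340), matching the prediction (423,339), and the arm is clear. Handing in.

```bash
python3 -c "
from workcell import job_done
print(job_done())"
```

```text
the job is handed in; nothing more can be done
None
```

The collar is locked: the pin dropped into the hidden socket and stopped the collar. I then pressed the pin home with its head down on the collar (head top 71.9 mm, highest reading about 14 N), let go, and handed the job in at about 33 s; no verdict was returned.

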